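Turn the bake card over its spine

TASK

The rolls are out and the loaves go in next, so turn the white bake card on the steel bench stand: with the fingers closed, get the fingertips under the card's free tab, swing it up and over the spine, and press it down until it lies flat on the stand's bare side. Only push it with the fingers, never pinch it between them, do not slam it or press hard, and leave the roll, shaker, scraper and tin where they are. Finish clear of everything.

Things in the scene. Friction and masses are not known exactly. Their poses are not given: they have to be found in the camera images.
- stand: Bake-card stand fixed to the bench: steel block 170 (its x) x 210 (its y) x 49 mm high; origin at the centre of its underside. The card starts on its +y half; its -y half is bare. At x = +-81 mm two small dark lugs, 14 mm wide, their tops 64 mm above the bench, hold the spine.
- spine (a point): Middle of the spine, the card's hinge axis: 53 mm above the bench, over the stand's centre. The axis runs along the stand's x. The stand reaches 105 mm from it to either side, so the card's tab overhangs the stand by 40 mm, with free space below it down to the bench (50 mm when flat).
- card (a joint): Card angle about the spine, rad: 0 = flat on the stand's +y half, pi/2 = upright, pi = flat on the -y half (end stops at 0 and pi). Stiff hinge (0.2 N m of friction): the card stays at the angle where it is left, does not fall, and must be pushed all the way down. Starts flat or ajar by up to 0.6 rad.
- card_tab (a point): Middle of the tab's free edge, mid-thickness, 145 mm from the spine; x along the spine, y outward from it, z the card's normal (up at angle 0, down at pi). Card: rigid white plastic, 5 mm thick, 150 g, 150 mm wide along the spine out to 115 mm from it, then a centred tab 105 mm wide from 115 to 145 mm. First face pictures six rolls, the other a loaf.
- roll: Bread roll, round, 72 mm across, 46 mm high, loose; origin at the centre of its underside. Leave alone.
- shaker: Aluminium flour shaker, round, 62 mm across, 98 mm high, loose; origin at the centre of its underside. Leave alone.
- scraper: Dough scraper lying flat: steel blade 110 (x) x 75 (y) x 4 mm with a round wooden handle 22 mm thick and 110 mm long along its edge at y = -40 mm, loose; origin at the underside of the blade's centre. Leave alone.
- tin: Empty dark steel loaf tin, open on top, 90 (x) x 160 (y) x 60 mm, loose; origin at the centre of its underside. Leave alone.

How it is judged:
By the outcome, as a careful person would: the job done as asked, in the order asked, and still so for the second after the job is handed in, with the robot touching nothing.
It also fails if it takes over 51 s, if anything falls off the work surface, if the arm or the gripper's body presses on something with over 40 N, if the wrist force passes 120 N, or if a joint passes its speed limit or range.

ROBOT

A 7-joint arm with a two-finger parallel gripper is mounted at the origin on the work surface. World frame = base frame: x ahead of the robot, y to its left, z up, the work surface at z = 0. Lengths are in m, angles in rad, forces in N, time in s.
With the tool pointing down it reaches from about 0.425 to 0.825 m from the base axis. Payload 3.6 kg.
Tool frame: the origin (TCP) lies between the finger pads; the fingertips stand 17 mm ahead of it and the grasp point (between the pads) lies 2 mm behind it; z points along the fingers, y is the direction in which the jaws open and shut (so a half turn about z gives the same grasp; the last joint's range is limited). The gripper opens to 93 mm and grips with 3 to 60 N. Pads are 15 mm wide; open, the fingers measure 128 mm over their backs; the gripper's body (75 mm by 188 mm) begins 65 mm behind the grasp point.
Start: joints at [-1.371, 0.615, -0.013, 1.423, 0.008, 1.103, -0.04], TCP at [0.145, 0.633, 0.236] pointing down, gripper open.
Joint ranges: [-3.12, 3.12], [-0.3, 2.06], [-1.34, 1.32], [0.26, 2.42], [-1.36, 4.5], [0.01, 1.98], [-2.84, 2.84]. Speed limits (rad/s): [2.79, 2.79, 3.14, 3.14, 3.14, 3.14, 3.14].

INTERFACE

Orientations are given as a rotation vector (axis times angle).
In Python, from cell import sense, optics, job_done gives the robot as it stands.
- The arm moves only by the shell command python3 -m pendant 'ROWS' [FORCE]. ROWS is JSON, a list of rows, each a list of 7 numbers: the shift along the world's x, y, z in mm, then the turn, a rotation vector about the world's x, y, z in rad, then the finger opening in mm, from 0 to 93. In form: [[tx, ty, tz, wx, wy, wz, grip], ...]. A call has 1 to 8 rows; each row shifts and turns the commanded pose from where the row before left it; what a row does not reach is not made up. A row lasts 1/10 s, in which the tool goes at most 50 mm and 8.59 degrees, less where a joint would pass 70% of its speed; a pose out of reach is approached as far as the arm can. A call is refused whole if a number of a shift passes 50 or a number of a turn 0.15, either way. A call with a gripper value outside its range is refused whole. The fingers move at their own pace and stop on an object; FORCE is the grip in N (left out, the last holds). Time passes only in rows, so rows that do not move let the fingers close. It gives the time, the measured TCP pose, the force and the opening at its end, in the units of the state.
- sense(): the state, without advancing time (a new reading comes with each control period).
- optics.snapshot(name): name is "side" or "top"; returns a dict with "img" (480x640x3 uint8, red, green, blue), "depth" (480x640 float32, m along the optical axis (not along the pixel's ray), 0 where there is no reading), "K" (3x3 intrinsics, pixels), "T" (4x4, takes a point from camera to world coordinates). Camera axes: x right, y down, z forward; pixel columns grow to the right and rows downward; lengths in m; the calibration is good to about 2 mm. A picture is of the moment at which its call begins.
- job_done(): hands the job in, once; it reports no verdict.
The state is a dict: "t": time; "joint_positions": joint angles; "qd": joint speeds; "effort": joint torques, N m; "tool_pos": TCP position; "tcp_rot": TCP orientation; "wrist_force": force on the tool from outside, world axes, zero at the start; "moment": the same for the moment, N m; "finger_gap": finger opening in m.
Only numpy, scipy, OpenCV 4.12 (cv2) and the standard library are available. Lean on these libraries where they do the work, as an engineer would, in place of code of your own. Each camera call takes 0.05 s, during which the arm holds its last target. There are 200 camera calls.

## Working session

There is one attempt and no reset: what is moved stays moved. The work goes in short steps, Python scripts to look and compute and a shell command to move; the robot and the scene stay as the last step left them, time stands still between calls to the robot, and variables do not carry over. Pictures are saved under pics/ and viewed, about 8 in all and at most 12, crops included, and the job is handed in when it is done.

```bash
ls; mkdir -p pics
python3 - <<'E'
from cell import sense, optics
import cv2, numpy as np
for n in ("top","side"):
    s=optics.snapshot(n); cv2.imwrite(f"pics/{n}0.png",s["img"][:,:,::-1]); np.savez(f"{n}0.npz",**s)
    print(n,s["K"].tolist(),s["T"].round(3).tolist())
print(sense())
E
```

```text
pics
top [[593.2869189342538, 0.0, 322.32284614761244], [0.0, 593.2869189342538, 238.94385222827543], [0.0, 0.0, 1.0]] [[0.027, -0.989, 0.143, 0.428], [-0.999, -0.03, -0.016, -0.058], [0.02, -0.143, -0.99, 1.036], [0.0, 0.0, 0.0, 1.0]]
side [[610.8579574565066, 0.0, 317.0250417167654], [0.0, 610.8579574565066, 241.19299020343473], [0.0, 0.0, 1.0]] [[0.696, -0.47, 0.542, -0.077], [-0.717, -0.437, 0.543, -0.714], [-0.018, -0.767, -0.641, 0.811], [0.0, 0.0, 0.0, 1.0]]
{'t': 0.1, 'joint_positions': array([-1.37151363,  0.61581878, -0.01260728,  1.42471553,  0.0081203 ,
        1.10340148, -0.04042011]), 'qd': array([-0.00072324, -0.00102196,  0.00083501, -0.00356792,  0.00101373,
       -0.00052717, -0.00081942]), 'effort': array([ 1.18247546e-03, -4.60045445e+01,  2.10024244e-01, -1.66245013e+01,
       -6.12066896e-02,  1.69789925e-02,  9.11333268e-05]), 'tool_pos': array([0.14536443, 0.63285468, 0.23460708]), 'tcp_rot': array([-0.35380916, -3.12139547,  0.00358622]), 'wrist_force': array([-0.05760181,  0.4282566 , -0.17649242]), 'moment': array([-0.02203062, -0.06878423,  0.00543056]), 'finger_gap': 0.09289512039710292}
```

View pics/top0.png

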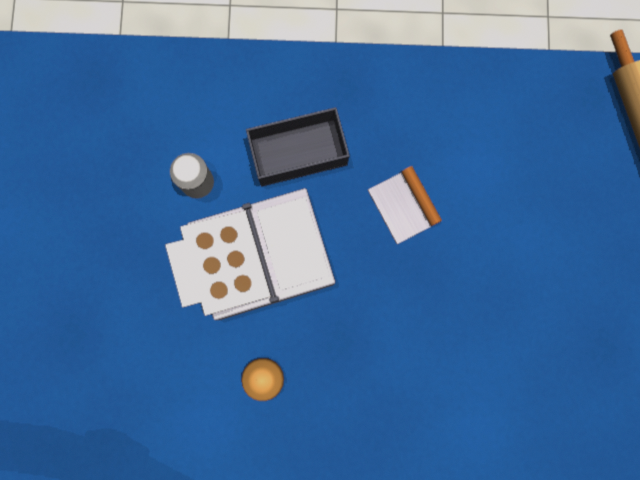

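View pics/side0.png

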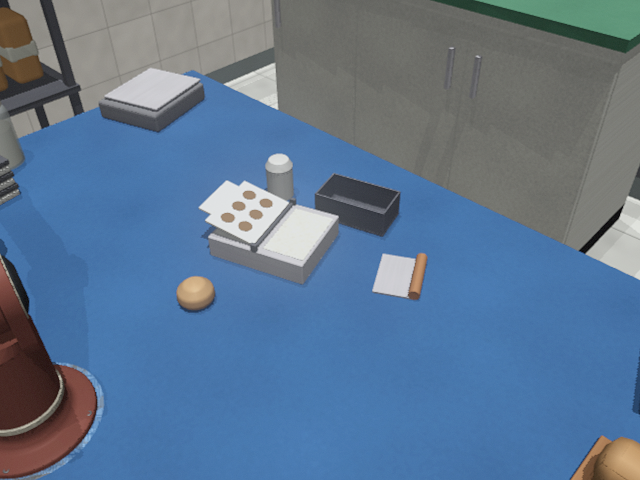

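The top view shows the lugs near (248,207) and (274,299), with the card's tab on the left, edge from (167,243) to (183,306). The shaker is at (189,170), the tin at (298,147), the roll at (263,380) and the scraper at (405,205). The side view shows the card ajar, with the tab raised. Next I'll take measurements.

```bash
cat > h.py <<'E'
import numpy as np, cv2
from cell import sense, optics
def load(n): return dict(np.load(n))
def ray(s,uv):
    uv=np.atleast_2d(np.asarray(uv,float)); d=np.c_[uv,np.ones(len(uv))]@np.linalg.inv(s["K"]).T
    return s["T"][:3,3], d@s["T"][:3,:3].T
def onz(s,uv,z):
    o,d=ray(s,uv); return o+d*((z-o[2])/d[:,2])[:,None]
def cloud(s):
    v,u=np.mgrid[:480,:640]; o,d=ray(s,np.c_[u.ravel(),v.ravel()])
    return (o+d*s["depth"].reshape(-1,1)).reshape(480,640,3)
E
python3 - <<'E'
from h import *
t=load("top0.npz"); sd=load("side0.npz")
g=onz(t,[[248,207],[274,299]],.064); print("lugs",g.round(4))
c=g.mean(0); ex=(g[0]-g[1])[:2]; print("len",np.linalg.norm(ex)); ex/=np.linalg.norm(ex)
if True:
    ey=np.array([-ex[1],ex[0]]); print("c",c,"ex",ex,"ey",ey, "yaw",np.degrees(np.arctan2(ex[1],ex[0])))
for nm,s in(("top",t),("side",sd)):
    P=cloud(s); L=P[...,:2]-c[:2]; lx=L@ex; ly=L@ey; ok=(s["depth"]>0)&(P[...,2]>.02)
    for a,b in((-.1,-.03),(.02,.05),(.05,.08),(.08,.11),(.115,.13),(.13,.145),(.145,.17)):
        m=ok&(abs(lx)<.045)&(ly>a)&(ly<b); print(nm,a,b,m.sum(),np.median(P[...,2][m]) if m.any() else None)
    m=ok&(abs(lx)<.045)&(ly>.02)&(ly<.125); k=np.polyfit(ly[m],P[...,2][m],1); print("angle",np.arctan(k[0]),k[1], "ly max",np.percentile(ly[ok&(abs(lx)<.04)&(ly<.2)],99.5))
# objects from top cloud
P=cloud(t)
m=((P[...,2]>.012)&(t["depth"]>0)).astype(np.uint8)
n,l,st,ce=cv2.connectedComponentsWithStats(m)
for i in range(1,n):
    if st[i,4]>150:
        q=P[l==i]; print(st[i].tolist(),"min",q.min(0).round(3),"max",q.max(0).round(3))
E
```

```text
lugs [[0.6188 0.0506 0.064 ]
 [0.4677 0.0016 0.064 ]]
len 0.15887206221810501
c [0.54321193 0.02609603 0.064     ] ex [0.9511197  0.30882247] ey [-0.30882247  0.9511197 ] yaw 17.988281514371398
top -0.1 -0.03 2215 0.04955893207393214
top 0.02 0.05 1011 0.06383009640564219
top 0.05 0.08 1043 0.07088081103847188
top 0.08 0.11 1073 0.07790123939491977
top 0.115 0.13 547 0.08432788496242338
top 0.13 0.145 436 0.08728508624108178
top 0.145 0.17 0 None
angle 0.22935951647971875 0.055695235480131014 ly max 0.14058803126595973
side -0.1 -0.03 1032 0.04871432394065617
side 0.02 0.05 484 0.0629898823739895
side 0.05 0.08 465 0.06984765171141993
side 0.08 0.11 459 0.07716772161725005
side 0.115 0.13 225 0.08336048447221311
side 0.13 0.145 175 0.08656909605558605
side 0.145 0.17 0 None
angle 0.22964447322541956 0.054847643130326376 ly max 0.13978924128414877
[610, 29, 30, 118, 1724] min [ 0.762 -0.641  0.012] max [ 0.974 -0.589  0.061]
[246, 107, 104, 78, 2194] min [ 0.67  -0.116  0.012] max [0.8   0.06  0.066]
[170, 153, 44, 44, 1395] min [0.644 0.12  0.012] max [0.705 0.18  0.101]
[402, 166, 40, 60, 753] min [ 0.606 -0.282  0.012] max [ 0.711 -0.213  0.027]
[166, 188, 169, 132, 14700] min [ 0.433 -0.097  0.012] max [0.658 0.177 0.093]
[242, 358, 42, 43, 1432] min [ 0.302 -0.016  0.014] max [0.371 0.053 0.049]
```

```bash
python3 -m pendant '[[20,-24,0,0,0,-0.06,0],[24,-29,0,0,0,-0.08,0],[24,-29,0,0,0,-0.08,0],[24,-29,0,0,0,-0.08,0],[24,-29,0,0,0,-0.08,0],[24,-29,0,0,0,-0.08,0],[24,-29,0,0,0,-0.08,0],[24,-29,0,0,0,-0.08,0]]' 20
python3 -m pendant '[[24,-29,0,0,0,-0.08,0],[24,-29,0,0,0,-0.08,0],[24,-29,0,0,0,-0.08,0],[24,-29,0,0,0,-0.08,0],[24,-29,0,0,0,-0.08,0],[14,-18,0,0,0,-0.03,0],[0,0,0,-0.095,-0.031,0,0],[0,0,0,-0.095,-0.031,0,0]]'
python3 -m pendant '[[0,0,0,-0.095,-0.031,0,0],[0,0,0,-0.095,-0.031,0,0],[0,0,0,-0.095,-0.031,0,0],[0,0,0,-0.095,-0.031,0,0],[0,0,0,0,0,0,0],[0,0,0,0,0,0,0]]'
cat >> h.py <<'E'
from scipy.spatial.transform import Rotation as R
C=np.array([.5432,.0261,.053]); EX=np.array([.9511,.3088,0]); EY=np.array([-.3088,.9511,0])
def loc(p): p=np.asarray(p)-C; return np.array([p@EX,p@EY,p[2]])
def st():
    s=sense(); M=R.from_rotvec(s["tcp_rot"]).as_matrix(); tip=s["tool_pos"]+.017*M[:,2]
    B=np.array([EX,EY,[0,0,1]])
    f=s["wrist_force"]
    print("t %.1f"%s["t"],"tcp loc mm",(loc(s["tool_pos"])*1e3).round(1),"tip",(loc(tip)*1e3).round(1),"toolz",(B@M[:,2]).round(3),"tooly",(B@M[:,1]).round(3),"F",(B@f).round(1),"gap",round(s["finger_gap"],4)); print(" q",s["joint_positions"].round(2))
E
python3 -c "from h import *; st()"
```

```text
t: 0.9
tool_pos: [0.3341, 0.405, 0.2354]
tcp_rot: [-1.294, -2.863, 0.001]
wrist_force: [-0.2, -0.0, 0.5]
finger_gap: 0.0335
t: 1.7
tool_pos: [0.469, 0.2406, 0.236]
tcp_rot: [1.777, 2.38, -0.176]
wrist_force: [-1.1, 0.4, -0.0]
finger_gap: 0.0003
t: 2.3
tool_pos: [0.4672, 0.2435, 0.2352]
tcp_rot: [1.556, 2.101, -0.469]
wrist_force: [0.6, -1.2, 1.5]
finger_gap: 0.0006
t 2.3 tcp loc mm [ -5.2 230.2 182.2] tip [ -5.2 220.6 168.2] toolz [ 0.    -0.564 -0.826] tooly [ 1.    -0.015  0.01 ] F [ 0.2 -1.3  1.5] gap 0.0006
 q [-1.15  0.61  0.55  1.71  0.29  1.12 -0.51]
```

```bash
python3 -m pendant '[[0,0,0,-0.095,-0.031,0,0],[0,0,0,-0.095,-0.031,0,0],[0,0,0,-0.095,-0.031,0,0],[0,0,0,-0.095,-0.031,0,0],[0,0,0,0,0,0,0],[0,0,0,0,0,0,0]]'
python3 -c "from h import *; st()"
```

```text
t: 2.9
tool_pos: [0.468, 0.2422, 0.2362]
tcp_rot: [1.332, 1.791, -0.705]
wrist_force: [0.6, -0.2, 0.3]
finger_gap: 0.0003
t 2.9 tcp loc mm [ -4.7 228.8 183.2] tip [ -4.7 214.5 174. ] toolz [-0.001 -0.84  -0.542] tooly [ 1.    -0.012  0.018] F [ 0.5 -0.4  0.3] gap 0.0003
 q [-1.3   0.81  0.65  1.67  0.46  1.27 -0.66]
```

```bash
python3 -m pendant '[[0,0,-30,0,0,0,0],[0,0,-30,0,0,0,0],[0,0,-30,0,0,0,0],[0,0,-30,0,0,0,0],[0,0,-30,0,0,0,0],[0,0,-24,0,0,0,0],[0,0,0,0,0,0,0],[0,0,0,0,0,0,0]]'
python3 - <<'E'
from h import *
st()
for n in ("side",):
    s=optics.snapshot(n); cv2.imwrite(f"pics/{n}1.png",s["img"][100:340,100:420,::-1].repeat(2,0).repeat(2,1))
E
```

```text
t: 3.7
tool_pos: [0.4687, 0.2426, 0.0636]
tcp_rot: [1.332, 1.79, -0.703]
wrist_force: [-0.1, -0.1, -0.3]
finger_gap: 0.0002
t 3.7 tcp loc mm [ -4.  228.9  10.6] tip [ -3.9 214.6   1.4] toolz [ 0.    -0.841 -0.542] tooly [ 1.    -0.012  0.019] F [-0.1 -0.1 -0.3] gap 0.0002
 q [-1.26  1.07  0.58  1.72  0.4   1.03 -0.82]
```

View pics/side1.png

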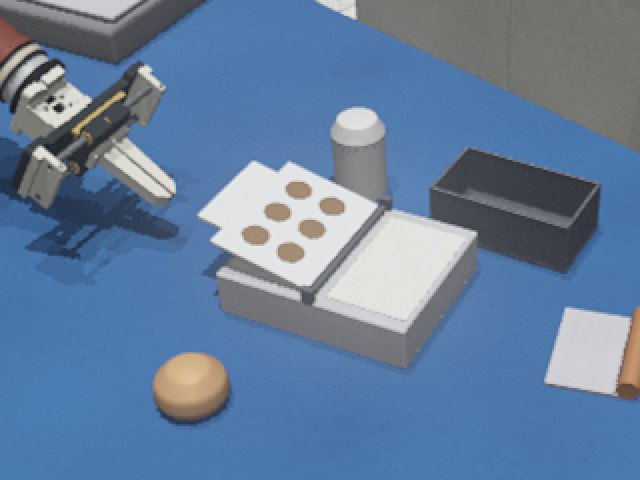

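The crop shows the closed fingers at about (165,190), just outboard of the tab, whose edge starts near (200,215). They are level with the space under it and everything is clear, so I'll move in.

```bash
python3 -m pendant '[[4.6,-14,0,0,0,0,0],[4.6,-14,0,0,0,0,0],[4.6,-14,0,0,0,0,0],[4.6,-14,0,0,0,0,0],[4.6,-14,0,0,0,0,0],[4.6,-14,0,0,0,0,0],[0,0,0,0,0,0,0],[0,0,0,0,0,0,0]]'
python3 -m pendant '[[0,0,5,0,0,0,0],[0,0,5,0,0,0,0],[0,0,5,0,0,0,0],[0,0,5,0,0,0,0],[0,0,0,0,0,0,0]]'
python3 - <<'E'
from h import *
st()
s=optics.snapshot("side"); cv2.imwrite("pics/side2.png",s["img"][100:340,100:420,::-1].repeat(2,0).repeat(2,1))
E
```

```text
t: 4.55
tool_pos: [0.4953, 0.1596, 0.0618]
tcp_rot: [1.329, 1.792, -0.704]
wrist_force: [-0.2, 0.4, -0.3]
finger_gap: 0.0006
t: 5.05
tool_pos: [0.4951, 0.16, 0.0821]
tcp_rot: [1.329, 1.792, -0.703]
wrist_force: [-0.5, 0.5, 0.2]
finger_gap: 0.0002
t 5.0 tcp loc mm [ -4.4 142.2  29.1] tip [ -4.4 127.9  19.9] toolz [ 0.002 -0.841 -0.542] tooly [ 1.    -0.009  0.018] F [-0.3  0.6  0.2] gap 0.0002
 q [-1.18  1.03  0.64  1.85  0.49  0.87 -0.81]
```

View pics/side2.png

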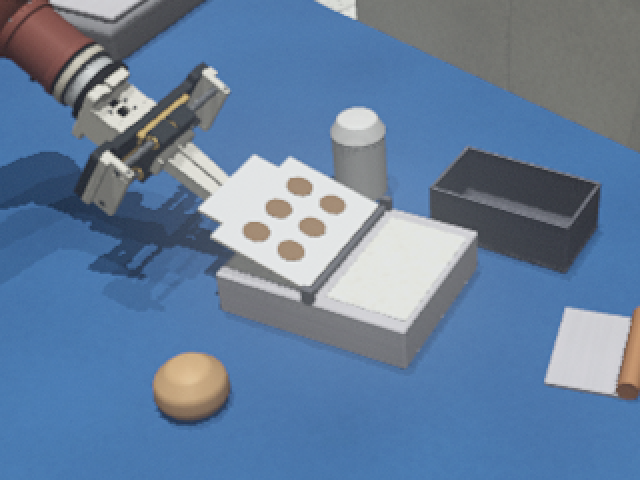

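```bash
cat >> h.py <<'E'
def tcp_for(th,b,r):
    ct,s=np.cos(th),np.sin(th)
    tip=np.array([r*ct+2.5*s,r*s-2.5*ct])-7.5*np.array([-np.sin(b),np.cos(b)])
    return tip+17*np.array([np.cos(b),np.sin(b)])
def card(s):
    P=cloud(s); L=P-C; y=L@EY; z=L[...,2]; x=L@EX
    return P,x,y,z
E
python3 - <<'E'
from h import *
b0=np.radians(32.8); p=np.array([142.2,29.1]); pb=b0; st()
for th in [.6,.9,1.2,1.5,1.8,2.1,2.4,2.7,2.95]:
    b=b0+(np.pi/2-b0)*np.clip((th-.9)/1.5,0,1); q=tcp_for(th,b,120); d=q-p; n=4
    print(th,q.round(0),"row x%d"%n,(d[0]/n*EY[:2]).round(1),"z",(d[1]/n).round(1),"turn",((b-pb)/n*EX[:2]).round(3)); p,pb=q,b
E
```

```text
t 5.1 tcp loc mm [ -4.4 142.1  29. ] tip [ -4.3 127.8  19.8] toolz [ 0.002 -0.841 -0.541] tooly [ 1.    -0.009  0.018] F [ 0.3  1.3 -0. ] gap 0.0002
 q [-1.18  1.03  0.64  1.85  0.49  0.87 -0.81]
0.6 [119.  69.] row x4 [ 1.8 -5.6] z 9.9 turn [0. 0.]
0.9 [95. 95.] row x4 [ 1.8 -5.7] z 6.7 turn [0. 0.]
1.2 [ 63. 117.] row x4 [ 2.4 -7.5] z 5.5 turn [0.047 0.015]
1.5 [ 27. 129.] row x4 [ 2.8 -8.7] z 3.0 turn [0.047 0.015]
1.8 [-11. 130.] row x4 [ 2.9 -9.1] z 0.2 turn [0.047 0.015]
2.1 [-48. 120.] row x4 [ 2.8 -8.7] z -2.5 turn [0.047 0.015]
2.4 [-79. 100.] row x4 [ 2.4 -7.5] z -5.0 turn [0.047 0.015]
2.7 [-100.   71.] row x4 [ 1.6 -4.9] z -7.3 turn [0. 0.]
2.95 [-110.   42.] row x4 [ 0.8 -2.4] z -7.1 turn [0. 0.]
```

```bash
python3 -m pendant '[[1.8,-5.6,10,0,0,0,0],[1.8,-5.6,10,0,0,0,0],[1.8,-5.6,10,0,0,0,0],[1.8,-5.6,10,0,0,0,0],[1.8,-5.7,6.7,0,0,0,0],[1.8,-5.7,6.7,0,0,0,0],[1.8,-5.7,6.7,0,0,0,0],[1.8,-5.7,6.7,0,0,0,0]]'
python3 - <<'E'
from h import *
st()
s=optics.snapshot("side"); cv2.imwrite("pics/side3.png",s["img"][100:340,100:420,::-1].repeat(2,0).repeat(2,1))
E
```

```text
t: 5.9
tool_pos: [0.5095, 0.1135, 0.1487]
tcp_rot: [1.329, 1.792, -0.706]
wrist_force: [0.1, 1.4, -2.9]
finger_gap: 0.0004
t 5.9 tcp loc mm [-5.1 93.5 95.7] tip [-5.1 79.2 86.5] toolz [ 0.001 -0.841 -0.541] tooly [ 1.    -0.01   0.017] F [ 0.5  1.3 -2.9] gap 0.0004
 q [-1.15  0.91  0.7   1.9   0.56  0.87 -0.73]
```

View pics/side3.png

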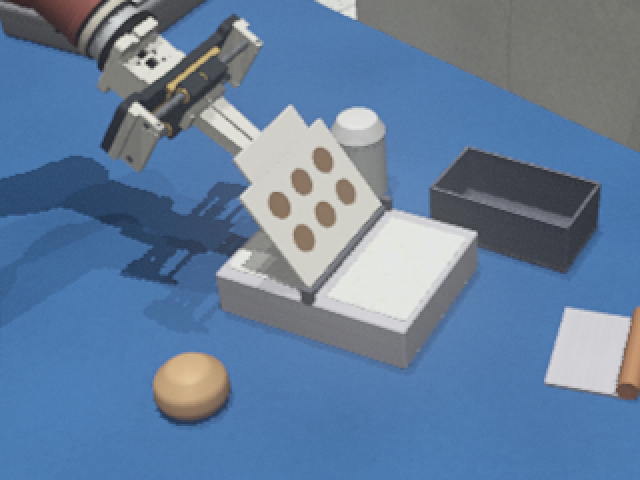

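The card is up about 50°, with the fingers behind its tab at (235,140) and a contact force of about 3 N. I'll carry on along the arc.

```bash
python3 -m pendant '[[2.4,-7.5,5.5,0.047,0.015,0,0],[2.4,-7.5,5.5,0.047,0.015,0,0],[2.4,-7.5,5.5,0.047,0.015,0,0],[2.4,-7.5,5.5,0.047,0.015,0,0],[2.8,-8.7,3,0.047,0.015,0,0],[2.8,-8.7,3,0.047,0.015,0,0],[2.8,-8.7,3,0.047,0.015,0,0],[2.8,-8.7,3,0.047,0.015,0,0]]'
python3 -c "from h import *; st()"
python3 -m pendant '[[2.9,-9.1,0.2,0.047,0.015,0,0],[2.9,-9.1,0.2,0.047,0.015,0,0],[2.9,-9.1,0.2,0.047,0.015,0,0],[2.9,-9.1,0.2,0.047,0.015,0,0]]'
python3 - <<'E'
from h import *
st()
s=optics.snapshot("side"); cv2.imwrite("pics/side4.png",s["img"][100:340,100:420,::-1].repeat(2,0).repeat(2,1))
E
```

```text
t: 6.75
tool_pos: [0.5295, 0.0486, 0.1825]
tcp_rot: [1.556, 2.096, -0.47]
wrist_force: [-0.2, 1.6, -0.9]
finger_gap: 0.0007
t 6.8 tcp loc mm [ -6.1  25.6 129.5] tip [ -6.1  15.9 115.5] toolz [ 0.001 -0.567 -0.824] tooly [ 1.    -0.017  0.012] F [ 0.3  1.5 -0.9] gap 0.0007
 q [-0.82  0.61  0.55  1.93  0.45  0.74 -0.4 ]
t: 7.15
tool_pos: [0.5409, 0.012, 0.1832]
tcp_rot: [1.665, 2.24, -0.331]
wrist_force: [-0.8, 1.8, -0.6]
finger_gap: 0.0005
t 7.2 tcp loc mm [ -6.6 -12.7 130.2] tip [ -6.5 -19.4 114.6] toolz [ 0.001 -0.395 -0.919] tooly [ 1.    -0.02   0.009] F [-0.2  1.9 -0.6] gap 0.0005
 q [-0.56  0.54  0.41  1.9   0.31  0.72 -0.15]
```

View pics/side4.png

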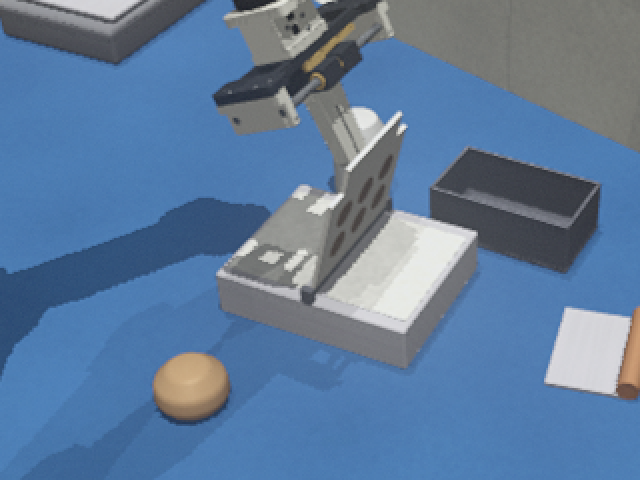

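The card is just past upright, with the fingers behind it pushing at under 2 N. I'll continue over the top and down.

```bash
python3 -m pendant '[[2.8,-8.7,-2.5,0.047,0.015,0,0],[2.8,-8.7,-2.5,0.047,0.015,0,0],[2.8,-8.7,-2.5,0.047,0.015,0,0],[2.8,-8.7,-2.5,0.047,0.015,0,0],[2.4,-7.5,-5,0.047,0.015,0,0],[2.4,-7.5,-5,0.047,0.015,0,0],[2.4,-7.5,-5,0.047,0.015,0,0],[2.4,-7.5,-5,0.047,0.015,0,0]]'
python3 -c "from h import *; st()"
python3 -m pendant '[[1.6,-4.9,-7.3,0,0,0,0],[1.6,-4.9,-7.3,0,0,0,0],[1.6,-4.9,-7.3,0,0,0,0],[1.6,-4.9,-7.3,0,0,0,0]]'
python3 - <<'E'
from h import *
st()
s=optics.snapshot("side"); cv2.imwrite("pics/side5.png",s["img"][100:340,100:420,::-1].repeat(2,0).repeat(2,1))
E
```

```text
t: 8.0
tool_pos: [0.5612, -0.0523, 0.1527]
tcp_rot: [1.87, 2.513, -0.008]
wrist_force: [0.2, 1.0, -0.3]
finger_gap: 0.0001
t 8.0 tcp loc mm [ -7.1 -80.1  99.7] tip [ -7.1 -80.3  82.7] toolz [ 0.001 -0.01  -1.   ] tooly [ 1.    -0.023  0.002] F [ 0.4  0.9 -0.3] gap 0.0001
 q [-0.    0.57  0.08  1.79 -0.05  0.78  0.39]
t: 8.4
tool_pos: [0.5683, -0.0705, 0.1231]
tcp_rot: [1.866, 2.513, -0.007]
wrist_force: [-0.2, 1.5, 1.2]
finger_gap: 0.0004
t 8.4 tcp loc mm [ -6.  -99.7  70.1] tip [ -6.  -99.9  53.1] toolz [ 0.003 -0.012 -1.   ] tooly [ 1.    -0.02   0.003] F [0.2 1.5 1.2] gap 0.0004
 q [ 0.03  0.63  0.08  1.79 -0.05  0.72  0.43]
```

View pics/side5.png

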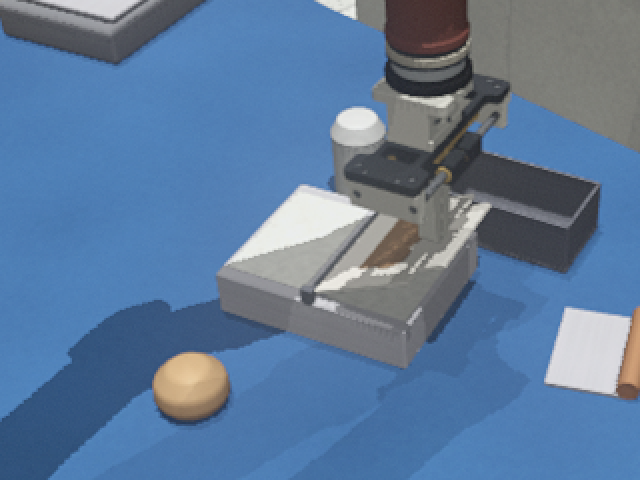

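The card is leaning down over the bare side, with the finger tips on the loaf face. I'll press it down slowly and watch the force.

```bash
python3 -m pendant '[[0.7,-2,-6,0,0,0,0],[0.7,-2,-6,0,0,0,0],[0.7,-2,-6,0,0,0,0],[0.6,-1.8,-6,0,0,0,0],[0.4,-1.2,-5,0,0,0,0],[0.2,-0.6,-4,0,0,0,0],[0.2,-0.6,-4,0,0,0,0],[0.2,-0.6,-4,0,0,0,0]]'
python3 -c "from h import *; st()"
python3 -m pendant '[[0,0,-3,0,0,0,0],[0,0,-2,0,0,0,0],[0,0,-2,0,0,0,0],[0,0,0,0,0,0,0]]'
python3 -c "from h import *; st()"
```

```text
t: 9.25
tool_pos: [0.5729, -0.0821, 0.0828]
tcp_rot: [1.866, 2.51, -0.004]
wrist_force: [-0.4, 1.1, 0.5]
finger_gap: 0.0003
t 9.2 tcp loc mm [  -5.1 -112.1   29.8] tip [  -5.  -112.3   12.8] toolz [ 0.006 -0.013 -1.   ] tooly [ 1.    -0.022  0.006] F [-0.   1.1  0.5] gap 0.0003
 q [ 0.06  0.69  0.07  1.8  -0.06  0.64  0.45]
t: 9.65
tool_pos: [0.5728, -0.0823, 0.0759]
tcp_rot: [1.867, 2.51, -0.005]
wrist_force: [0.1, 0.6, -0.3]
finger_gap: 0.001
t 9.7 tcp loc mm [  -5.4 -112.3   22.9] tip [  -5.3 -112.5    5.9] toolz [ 0.005 -0.013 -1.   ] tooly [ 1.    -0.022  0.005] F [ 0.2  0.5 -0.3] gap 0.001
 q [ 0.06  0.7   0.07  1.81 -0.06  0.63  0.45]
```

```bash
for i in 1; do python3 -m pendant '[[0,0,-1,0,0,0,0],[0,0,-1,0,0,0,0],[0,0,0,0,0,0,0]]'
python3 -m pendant '[[0,0,-1,0,0,0,0],[0,0,0,0,0,0,0]]'; done
python3 - <<'E'
from h import *
st()
s=optics.snapshot("side"); cv2.imwrite("pics/side6.png",s["img"][140:320,180:420,::-1].repeat(3,0).repeat(3,1))
P,x,y,z=card(s); m=(s["depth"]>0)&(x<-.03)&(x>-.07)&(y<-.02)&(y>-.11)&(z>-.01); k=np.polyfit(y[m],z[m],1); print(k,m.sum())
E
```

```text
t: 9.95
tool_pos: [0.5728, -0.0823, 0.074]
tcp_rot: [1.867, 2.51, -0.005]
wrist_force: [0.4, -0.5, -0.2]
finger_gap: 0.0001
t: 10.15
tool_pos: [0.5728, -0.0822, 0.073]
tcp_rot: [1.867, 2.51, -0.005]
wrist_force: [0.4, -1.4, 0.4]
finger_gap: 0.0005
t 10.2 tcp loc mm [  -5.3 -112.1   20. ] tip [  -5.2 -112.3    3. ] toolz [ 0.005 -0.013 -1.   ] tooly [ 1.    -0.022  0.006] F [-0.  -1.5  0.4] gap 0.0005
 q [ 0.06  0.7   0.07  1.81 -0.06  0.62  0.45]
[-2.6573041  -0.06485064] 2086
```

View pics/side6.png

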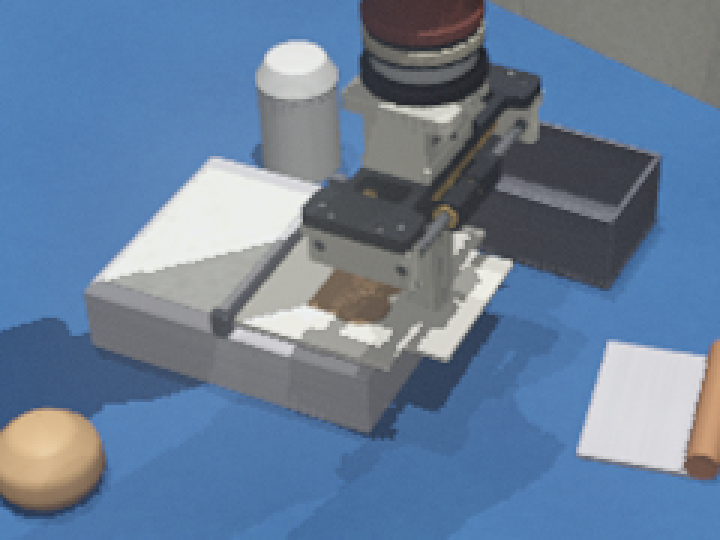

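The card looks nearly flat, with the tips on the tab at about (435,300) in the crop. I'll keep going in small steps until the force shows the end stop.

```bash
python3 -m pendant '[[0,0,-1,0,0,0,0],[0,0,0,0,0,0,0]]' | grep force
python3 -m pendant '[[0,0,-0.5,0,0,0,0],[0,0,0,0,0,0,0]]' | grep force
python3 -m pendant '[[0,0,-0.5,0,0,0,0],[0,0,0,0,0,0,0]]' | grep force
python3 -c "from h import *; st()"
```

```text
wrist_force: [-1.1, -1.4, 5.5]
wrist_force: [-2.2, 0.3, 7.1]
wrist_force: [-2.1, 0.4, 11.2]
t 10.8 tcp loc mm [  -5.3 -112.1   19.7] tip [  -5.2 -112.3    2.7] toolz [ 0.006 -0.013 -1.   ] tooly [ 1.    -0.022  0.006] F [-1.8  1.  11.2] gap 0.0006
 q [ 0.06  0.7   0.07  1.81 -0.06  0.62  0.45]
```

The tip has stopped at the stop height (2.7 mm, 2.5 expected) with 11 N. I'll lift off and check.

```bash
python3 -m pendant '[[0,0,5,0,0,0,0],[0,0,15,0,0,0,0],[0,0,30,0,0,0,0],[0,0,35,0,0,0,0],[0,0,35,0,0,0,0],[0,0,35,0,0,0,0],[0,0,30,0,0,0,0],[0,0,0,0,0,0,0]]'
python3 -m pendant '[[-15,35,0,0,0,0,0],[-15,45,0,0,0,0,0],[-15,45,0,0,0,0,0],[-15,45,0,0,0,0,0],[-15,45,0,0,0,0,0],[-15,35,0,0,0,0,0],[0,0,0,0,0,0,0],[0,0,0,0,0,0,0]]'
python3 - <<'E'
from h import *
st()
for n in("top","side"):
    s=optics.snapshot(n); cv2.imwrite(f"pics/{n}7.png",s["img"][80:400,120:480,::-1].repeat(2,0)[:600].repeat(2,1))
    P,x,y,z=card(s); ok=(s["depth"]>0)&(abs(x)<.045)&(abs(z)<.03)
    m=ok&(y<-.03)&(y>-.135); k=np.polyfit(y[m],z[m],1); print(n,"slope",k,"z at",[(a,np.median(z[ok&(abs(y-a)<.008)]).round(4)) for a in(-.04,-.08,-.11,-.135) if (ok&(abs(y-a)<.008)).any()],m.sum())
    if n=="top":
        m=((P[...,2]>.012)&(s["depth"]>0)).astype(np.uint8); nn,l,sx,ce=cv2.connectedComponentsWithStats(m)
        for i in range(1,nn):
            if sx[i,4]>150: q=P[l==i]; print(sx[i].tolist(),q.min(0).round(3),q.max(0).round(3))
E
```

```text
t: 11.6
tool_pos: [0.5753, -0.0823, 0.2607]
tcp_rot: [1.861, 2.504, 0.003]
wrist_force: [-0.1, -0.4, 0.3]
finger_gap: 0.0001
t: 12.4
tool_pos: [0.4819, 0.1683, 0.2551]
tcp_rot: [1.864, 2.513, -0.008]
wrist_force: [0.7, -0.4, 0.5]
finger_gap: 0.0007
t 12.4 tcp loc mm [-14.4 154.2 202.1] tip [-14.3 154.  185.1] toolz [ 0.003 -0.013 -1.   ] tooly [ 1.    -0.019  0.004] F [ 0.5 -0.5  0.5] gap 0.0007
 q [-0.42  0.38  0.04  1.8  -0.    0.97 -0.08]
top slope [0.00257716 0.00291065] z at [(-0.04, np.float64(0.0027)), (-0.08, np.float64(0.0029)), (-0.11, np.float64(0.0026)), (-0.135, np.float64(0.0024))] 3353
[610, 29, 30, 118, 1720] [ 0.762 -0.64   0.012] [ 0.973 -0.591  0.06 ]
[246, 107, 104, 78, 2192] [ 0.669 -0.116  0.012] [0.799 0.061 0.065]
[170, 153, 44, 44, 1394] [0.644 0.12  0.012] [0.704 0.18  0.102]
[402, 166, 40, 60, 757] [ 0.606 -0.281  0.012] [ 0.71  -0.213  0.027]
[0, 186, 167, 294, 32109] [0.332 0.074 0.324] [0.58  0.221 0.705]
[187, 188, 166, 132, 14389] [ 0.433 -0.125  0.012] [0.658 0.155 0.069]
[242, 358, 42, 43, 1425] [ 0.302 -0.016  0.014] [0.371 0.053 0.049]
side slope [0.01025354 0.00227472] z at [(-0.04, np.float64(0.0018)), (-0.08, np.float64(0.0018)), (-0.11, np.float64(0.0014)), (-0.135, np.float64(0.0016))] 1584
```

View pics/side7.png

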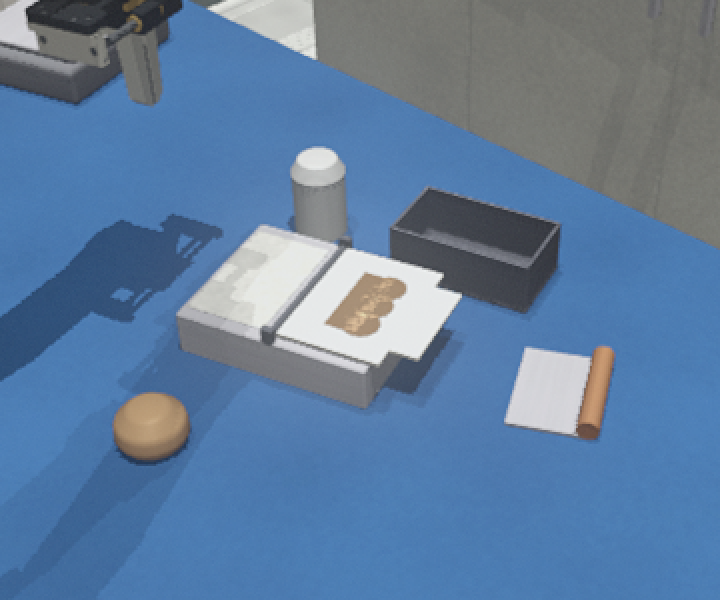

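The card lies flat with the loaf face up and the tab at (430,320). Everything else is where it was, and the arm is clear.

```bash
python3 -c "from cell import job_done; print(job_done())"
```

```text
the job is handed in; nothing more can be done
None
```

The bake card is turned and lies flat on the stand's bare side with the loaf face up. I handed the job in at about 12.5 s of the 51 s allowed.

- **The move:** I kept the fingers closed and tilted the gripper to bring the fingertips under the tab, with the card starting about 0.23 rad ajar. The fingertips then pushed it up and over the spine and pressed it down. The highest force I read was about 11 N, in the final press against the end stop; the swing readings stayed around 3 N or less.
- **Card flat:** After lifting off, both cameras showed the card level, with a slope of 0.003 rad from the top and 0.010 rad from the side. The side reading is the noisier of the two. The two height readings differ by about 1 mm, which is within calibration error.
- **Other items:** The roll, shaker, scraper and tin were unchanged to within 1 mm in the top view.
- **Arm:** It ended about 185 mm above the spine's height, beside the stand and touching nothing.

No checks failed.

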